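# Unlatch and open the cover of a microplate incubator

## Robot

A 6-joint arm with a two-finger parallel gripper is mounted at the origin on the work surface. World frame = base frame: x ahead of the robot, y to its left, z up, the work surface at z = 0. Lengths are in m, angles in degrees, forces in N, time in s.
With the tool pointing down it reaches from about 0.35 to 1 m from the base axis. Payload 7.1 kg.
Tool frame: the origin (TCP) lies at the very end of the fingers, on their centre line; the grasp point (between the pads) lies 19 mm behind it; z points along the fingers, y is the line along which they close (so a half turn about z gives the same grasp; the last joint's range is limited). The gripper opens to 85 mm and grips with 20 to 120 N. Pads are 22 mm wide; open, the fingers measure 114 mm over their backs; the gripper's body (76 mm by 85 mm) begins 54 mm behind the grasp point. The pads swing forward as they close: fully open they stand 13 mm farther back than shut.
Start: joints at [-68.984, 24.242, 93.386, -0, 62.372, -1.089], TCP at [0.235, -0.579, 0.231] pointing down, gripper open.
Joint ranges: [-172.04, 172.04], [-51.8, 120.97], [4.93, 147.93], [-75.15, 255.16], [6.16, 154.13], [-145.62, 145.62]. Speed limits (degrees/s): [136.94, 136.94, 172.46, 180, 180, 180].

## Interface

Orientations are given as [roll, pitch, yaw] about the fixed x, y, z axes, in that order (R = Rz(yaw) Ry(pitch) Rx(roll)).
In Python, from station import get_state, grab_frame, get_calibration, close_job, spot_in, silhouettes, mark_of gives the robot as it stands.
- The arm moves only by the shell command python3 -m handwheel 'ROWS' [FORCE]. ROWS is JSON, one flat list of numbers, 5 for each row, row after row: the shift along the tool's x, y, z in mm, then the turn about the tool's z in degrees, then the closure, from 0 (fully open) to 1 (shut). In form: [tx, ty, tz, spin, gripper, tx, ty, tz, spin, gripper, ...]. A call has 1 to 5 rows; each row is the pose to reach, as a shift and turn from the pose commanded when the call began, along the tool's axes at that moment; what a row does not reach only later rows make up. A row lasts 1/8 s, in which the tool goes at most 62.5 mm and 10.7 degrees, less where a joint would pass 70% of its speed; a pose out of reach is approached as far as the arm can. A call with a gripper value outside its range is refused whole. The fingers move at their own pace and stop on an object; FORCE is the grip in N (left out, the last holds). Time passes only in rows, so rows that repeat a pose let the fingers close. It gives the time, the measured TCP pose, the force, the opening and the grip force at its end, in the units of the state.
- get_state(): the state, without advancing time (a new reading comes with each control period).
- grab_frame(name): name is "side" or "top" or "wrist"; returns (picture, depth): 420x560x3 uint8, blue, green, red; 420x560 float32, m along the optical axis (not along the pixel's ray), 0 where there is no reading.
- get_calibration(name): a dict with "intrinsics" (3x3 intrinsics, pixels), "distortion" ([k1, k2, p1, p2, k3] as OpenCV has them; the pictures are not rectified), "R" (3x3) and "t" (3): a world point X has camera coordinates R X + t; the wrist camera has in their place "hand_eye" (4x4, takes a point from camera to tool coordinates, whose origin is the TCP and whose axes are the flange's). Camera axes: x right, y down, z forward; pixel columns grow to the right and rows downward; lengths in m; the calibration is good to about 2 mm. A picture is of the moment at which its call begins: read the wrist's pose just before it. get_calibration takes no time and is no camera call.
- close_job(): hands the job in; it is judged then, once.
Trained networks look in the newest picture that a camera, given by its name, has taken for a name from the list of things; names that differ only in an ending like _2 or _b are one class to them, and where a whole thing is asked for, a point or a joint stands for the part that bears it (a point fixed in the world has none). Each returns a list of dicts, best first, with "conf" (0 to 1); they miss things now and then, are a little off and sometimes report something else, mostly with a low value. They report only what shows in the picture. A call takes as long as a camera call.
- spot_in(camera, label): "xyz" ([x, y, z] in m, in the coordinates of the camera as it stood for that picture, good to about 4 mm: the middle of the surface that is visible of it).
- silhouettes(camera, label): "mask" (420x560 bool, what is visible of it).
- mark_of(camera, label): "xyz" ([x, y, z] in m, in the coordinates of the camera as it stood for that picture, good to about 4 mm: a listed point, or the origin of a listed thing).
The state is a dict: "time_s": time; "q": joint angles; "joint_vel": joint speeds; "effort": joint torques, N m; "ee_pos": TCP position; "tool_rot": TCP orientation; "force": force on the tool from outside, world axes, zero at the start; "torque": the same for the moment, N m; "width": finger opening in m; "grasp_force": force on a finger pad.
Only numpy, scipy, OpenCV 4.12 (cv2) and the standard library are available. Lean on these libraries where they do the work, as an engineer would, in place of code of your own. Each camera call takes 0.05 s, during which the arm holds its last target. There are 200 camera calls.

## Task

Get the microplate incubator open so that the plate inside can be reached: turn both red wing fasteners on its teal cover a full quarter turn anticlockwise (seen from above) to unlocked, so that each wing points along the cover's front edge at its green marks. Only then lift the cover gently by its steel handle and swing it all the way back to its stop, and leave it standing there with the fasteners still unlocked. Leave the other things on the bench where they are.

Things in the scene. Friction and masses are not known exactly. Their poses are not given: they have to be found in the camera images.
- incubator: The microplate incubator, a cream box fixed to the bench: 210 mm deep (x), 280 mm wide (y), 98 mm high at its rear deck. Its origin lies on the bench; in its own frame the housing spans x -85 to +126 mm and y -140 to +140 mm. Its -x side is the front (towards the robot, where the cover's handle is), +y its left, z up. The teal cover lies on top over the front part, x -85 to +55 mm, y -130 to +130 mm, top face at z 98 mm when closed.
- cover_hinge (a point): Point on the cover's hinge line, midway along it, at the rear edge of the cover, 90 mm above the bench (incubator frame: x +55, y 0, z 90 mm). It stays put. The hinge line runs along the incubator's y.
- cover_handle (a point): Middle of the cover's steel handle bar: a round bar 12 mm thick and 120 mm long along the incubator's y, that stands out in the plane of the cover beyond its front edge; clear gap of 45 mm between the bar and the cover's edge. Closed it lies at x -136, y 0, z 94 mm in the incubator frame: 191 mm in front of the hinge line and 4 mm above it; it swings with the cover, up and to the rear, to about 280 mm above the bench.
- cover (a joint): Hinge angle of the cover (260 x 140 x 8 mm, about 0.5 kg with its fasteners) in rad: 0 = closed, grows as the handle edge goes up and back, 1.75 = fully open against its stop, leaning slightly back past upright. Stiff friction hinge: it stays where it is left and needs about 6 N at the handle. While a fastener is locked its tongue under the housing's lip stops the cover within about 3 degrees.
- cam_left_grip (a point): Middle of the wing of the left (+y) cam fastener, on its turning axis, 26 mm above the cover's top face. The wing is a red bar 62 mm long, 14 mm thick and 28 mm high (from 10 to 38 mm above the cover) with a white stripe on the half that points to the front when locked. The point's x axis runs along the wing, z is the turning axis. With the cover closed it is at x -40, y +75, z 124 mm in the incubator frame.
- cam_right_grip (a point): The same for the right (-y) cam fastener; with the cover closed at x -40, y -75, z 124 mm in the incubator frame.
- cam_left (a joint): Angle of the left fastener in rad, growing anticlockwise seen from above: 0 = locked (wing square to the front edge, white stripe at the red mark), 1.571 = unlocked against its stop (wing along the front edge, at the green marks). Starts between 0 and 0.3. It stays where it is left; about 0.08 N m turns it. Its tongue clears the lip beyond about 1.2.
- cam_right (a joint): The same for the right fastener, also anticlockwise to unlock.
- kit_box: Bystander to the left of the incubator: white carton 110 x 200 x 50 mm with green, blue and yellow caps on top, 75 mm high in all; origin at the centre of its underside.
- jar: Bystander: white jar with a brown cap, 72 mm across, 85 mm high; origin at the centre of its underside.
- reagent_bottle: Bystander: amber bottle with a blue cap, 60 mm across, 120 mm high; origin at the centre of its underside.
- beaker: Bystander: glass beaker, 70 mm across, 90 mm high; origin at the centre of its underside.
- microplate: Bystander: white well plate lying flat beside the incubator, 127 x 85 x 14 mm; origin at the centre of its underside.
- pipette: Bystander: black and yellow pipette lying on the bench behind the incubator, about 260 mm long, 28 mm high; origin under its grip.
- tip_box: Bystander: blue tip box with a clear lid, 85 x 120 x 72 mm; origin at the centre of its underside.

How it is judged (in metres and radians):
On the way, in this order (a step that is already met when the one before it is completed fails the run):
1. both fasteners are turned to unlocked while the cover is still closed (value of joint each of cam_left, cam_right above 1.3 rad and value of joint cover below 0.1 rad), for 0.2 s.
2. the cover is swung back past upright, with both fasteners unlocked (value of joint each of cam_left, cam_right above 1.3 rad and value of joint cover above 1.6 rad), for 0.2 s.
At the end, for the whole second after the job is handed in: Both fasteners stand unlocked (more than 1.3 rad of the 1.571 rad quarter turn) and the cover stands open at rest past upright (more than 1.6 rad; its stop is at 1.75) (all of step 2 and velocity of joint cover between -0.05 and 0.05 rad/s); the robot touches nothing.
It fails at once if the cover is flung or slammed (faster than 3 rad/s) (velocity of joint cover above 3 rad/s or velocity of joint cover below -3 rad/s).
It fails at once if a bystander (carton, jar, bottle, beaker, well plate, pipette or tip box) is moved by more than 30 mm or tipped over (distance of any of kit_box, jar, reagent_bottle, beaker, microplate, pipette, tip_box from where it was at the start of the episode above 0.03 m or angle between any of kit_box, jar, reagent_bottle, beaker, microplate, pipette, tip_box's own z axis and vertical above 0.5 rad).
It also fails if it takes over 64 s, if anything falls off the work surface, if the arm or the gripper's body presses on something with over 40 N, if the wrist force passes 120 N, or if a joint passes its speed limit or range.

## Working session

There is one attempt and no reset: what is moved stays moved. The work goes in short steps, Python scripts to look and compute and a shell command to move; the robot and the scene stay as the last step left them, time stands still between calls to the robot, and variables do not carry over. Pictures are saved under pics/ and viewed, at most 10 in all, crops included, and the job is handed in when it is done.

```bash
mkdir -p pics; ls
cat > h.py <<'E'
import numpy as np,cv2
from station import *
from scipy.spatial.transform import Rotation as Ro
def w(cam,p,st=None):
    c=get_calibration(cam); p=np.array(p)
    if cam!="wrist": return np.array(c["R"]).T@(p-np.array(c["t"]))
    st=st or get_state(); q=np.array(c["hand_eye"])@np.r_[p,1]
    return Rt(st)@q[:3]+st["ee_pos"]
def Rt(st):
    r=np.array(st["tool_rot"]); return r if r.shape==(3,3) else Ro.from_euler("xyz",r,degrees=True).as_matrix()
E
python3 - <<'E'
from h import *
print({k:np.round(v,3).tolist() if not isinstance(v,dict) else v for k,v in get_state().items()})
for c in ("top","side"):
    im,d=grab_frame(c); cv2.imwrite(f"pics/{c}0.png",im)
    for l in ("incubator","cover_hinge","cover_handle","cam_left_grip","cam_right_grip"):
        print(c,l,[(np.round(w(c,m["xyz"]),4).tolist(),round(m["conf"],2)) for m in mark_of(c,l)[:2]])
E
```

```text
pics
{'time_s': 0.0, 'q': [-68.984, 24.284, 93.432, -0.0, 62.371, -1.089], 'joint_vel': [0.046, -0.01, 0.002, -0.009, -0.094, 0.028], 'effort': [-0.001, -55.739, -28.175, -0.0, 0.007, -0.0], 'ee_pos': [0.235, -0.579, 0.231], 'tool_rot': [-179.913, -0.001, 22.105], 'force': [-0.112, 0.126, -0.265], 'torque': [0.015, -0.001, 0.02], 'grasp_force': 0.0, 'width': 0.085}
top incubator [([0.5721, 0.0683, 0.0001], 0.76), ([0.7459, 0.0528, -0.0016], 0.34)]
top cover_hinge [([0.6281, 0.082, 0.0936], 0.9), ([0.7439, 0.0495, -0.0004], 0.44)]
top cover_handle [([0.437, 0.0446, 0.0903], 0.79)]
top cam_left_grip [([0.5187, 0.135, 0.1216], 0.66), ([0.5172, -0.1675, -0.0022], 0.55)]
top cam_right_grip [([0.5463, -0.015, 0.1291], 0.64)]
side incubator [([0.5674, 0.0688, -0.0019], 0.58)]
side cover_hinge [([0.6214, 0.0821, 0.0903], 0.76)]
side cover_handle [([0.439, 0.0461, 0.0908], 0.89)]
side cam_left_grip [([0.5178, 0.1358, 0.1217], 0.84), ([0.4409, 0.0497, 0.0931], 0.25)]
side cam_right_grip [([0.5416, -0.0176, 0.1206], 0.51)]
```

View pics/top0.png

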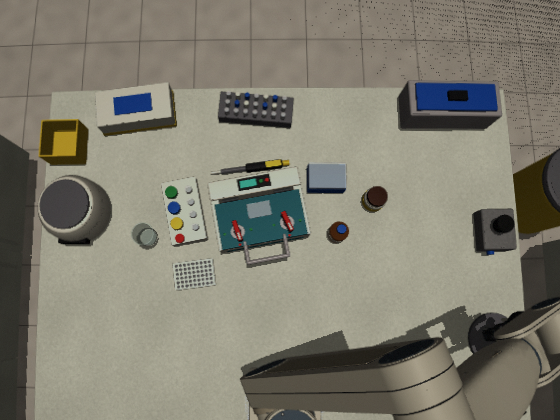

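View pics/side0.png

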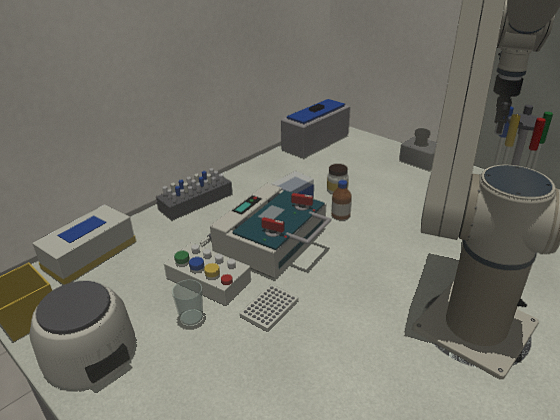

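Run:
```python
from h import *
from scipy.optimize import least_squares
L=[[0,0,0],[.055,0,.09],[-.136,0,.094],[-.04,.075,.124],[-.04,-.075,.124]]
W=[[[.5721,.0683],[.5674,.0688]],[[.6281,.082],[.6214,.0821]],[[.437,.0446],[.439,.0461]],[[.5187,.135],[.5178,.1358]],[[.5463,-.015],[.5416,-.0176]]]
f=lambda p:np.ravel([[np.array(p[:2])+np.array([[np.cos(p[2]),-np.sin(p[2])],[np.sin(p[2]),np.cos(p[2])]])@l[:2]-x for x in ws] for l,ws in zip(L,W)])
s=least_squares(f,[.57,.07,.2]);p=s.x;print(p[:2],np.degrees(p[2]),np.round(s.fun*1e3,1))
for l in L: print(np.round(p[:2]+np.array([[np.cos(p[2]),-np.sin(p[2])],[np.sin(p[2]),np.cos(p[2])]])@l[:2],4))
for l in ("kit_box","jar","reagent_bottle","beaker","microplate","pipette","tip_box"):
    grabbed=[(np.round(w("top",m["xyz"]),3).tolist(),round(m["conf"],2)) for m in mark_of("top",l)[:1]]; print(l,grabbed)
```

```text
[0.57059907 0.06888733] 10.516913450620518 [-1.5  0.6  3.2  0.1 -3.4 -3.1  3.3 -3.2 -0.1 -0.5 -2.1 -2.  -1.1  0.3
 -0.2 -0.5 -1.3  2.8  3.4  5.4]
[0.5706 0.0689]
[0.6247 0.0789]
[0.4369 0.0441]
[0.5176 0.1353]
[ 0.545  -0.0122]
kit_box [([0.592, 0.307, -0.003], 0.69)]
jar [([0.625, -0.292, -0.0], 0.82)]
reagent_bottle [([0.515, -0.17, -0.001], 0.86)]
beaker [([0.519, 0.423, -0.002], 0.73)]
microplate [([0.398, 0.276, -0.004], 0.75)]
pipette [([0.743, 0.053, -0.004], 0.61)]
tip_box []
```

Top view: the incubator sits at about px (260,210), with the wings at (238,230) and (287,221) and the handle at (267,255). The bystanders are clear of the handle. The side view agrees. Next I move over it to look from close by.

```bash
python3 -m handwheel '[40,-40,-20,0,0,80,-80,-40,0,0,120,-120,-60,0,0,160,-160,-80,0,0,200,-200,-100,0,0]'
python3 -m handwheel '[42,-42,0,0,0,84,-84,0,0,0,126,-126,0,0,0,168,-168,0,0,0,210,-210,0,0,0]'
python3 -m handwheel '[35,-35,0,0,0,69,-65,0,3,0,69,-65,0,7,0,69,-65,0,7,0]'
python3 - <<'E'
from h import *
st=get_state();print(st["ee_pos"],st["tool_rot"]);print(np.round(get_calibration("wrist")["hand_eye"],3))
im,d=grab_frame("wrist"); cv2.imwrite("pics/w0.png",im)
for l in ("incubator","cover_hinge","cover_handle","cam_left_grip","cam_right_grip"):
    print(l,[(np.round(w("wrist",m["xyz"],st),4).tolist(),round(m["conf"],2)) for m in mark_of("wrist",l)[:2]])
E
```

```text
time_s: 1.58
ee_pos: [0.3457, -0.3168, 0.3321]
tool_rot: [180.0, -0.0, 22.1]
force: [1.1, -0.3, 0.0]
width: 0.0853
grasp_force: 0.0
time_s: 2.2
ee_pos: [0.4613, -0.043, 0.3317]
tool_rot: [180.0, -0.1, 22.1]
force: [0.5, -1.0, -1.3]
width: 0.0853
grasp_force: 0.0
time_s: 2.7
ee_pos: [0.5002, 0.0418, 0.3312]
tool_rot: [180.0, 0.0, 15.2]
force: [-0.1, 0.4, 0.2]
width: 0.0852
grasp_force: 0.0
[0.50022049 0.04178361 0.3312028 ] [1.79998654e+02 1.70960817e-02 1.52045343e+01]
[[ 0.    -0.953 -0.304  0.078]
 [ 1.     0.    -0.    -0.   ]
 [ 0.001 -0.304  0.953 -0.142]
 [ 0.     0.     0.     1.   ]]
incubator [([0.5687, 0.0665, -0.0016], 0.79)]
cover_hinge [([0.6232, 0.0802, 0.0898], 0.57)]
cover_handle [([0.4375, 0.0459, 0.0913], 0.85)]
cam_left_grip [([0.52, 0.1322, 0.1256], 0.67)]
cam_right_grip [([0.5417, -0.0131, 0.1253], 0.94)]
```

```bash
cat >> h.py <<'E'
def cloud(d,cam,st):
    c=get_calibration(cam); ys,xs=np.nonzero(d>0)
    u=cv2.undistortPoints(np.c_[xs,ys].astype(np.float64)[:,None],np.array(c["intrinsics"]),np.array(c["distortion"]))[:,0]
    z=d[ys,xs]; P=np.c_[u*z[:,None],z]
    H=np.array(c["hand_eye"]); P=P@H[:3,:3].T+H[:3,3]
    o=np.zeros(d.shape+(3,)); o[ys,xs]=P@Rt(st).T+st["ee_pos"]; return o
def wings():
    st=get_state(); im,d=grab_frame("wrist"); P=cloud(d,"wrist",st)
    for n,c in(("left",(.5176,.1353)),("right",(.545,-.0122))):
        m=(P[...,2]>.118)&(P[...,2]<.15)&(np.hypot(P[...,0]-c[0],P[...,1]-c[1])<.05)
        q=P[m]
        if len(q)<30: print(n,"few",len(q)); continue
        zt=np.percentile(q[:,2],90); q=q[q[:,2]>zt-.006][:,:2]
        (cx,cy),sz,a=cv2.minAreaRect((q*1000).astype(np.float32))
        if sz[0]<sz[1]: a+=90
        print(n,"top z",round(zt,4),"centre",round(cx,1),round(cy,1),"size",np.round(sz,1),"yaw",round(a%180,1),len(q))
    return im,P
E
python3 - <<'E'
from h import *
im,P=wings()
m=(im[...,0]>0)&(P[...,2]>.086)&(P[...,2]<.106)&(P[...,0]<.46)&(P[...,0]>.41)
q=P[m]; print("handle",len(q),q.mean(0), np.percentile(q[:,2],95)); (c,s,a)=cv2.minAreaRect((q[:,:2]*1000).astype(np.float32));print(c,s,a)
E
```

```text
left top z 0.1362 centre 517.8 136.4 size [62.  14.5] yaw 19.4 787
right top z 0.1361 centre 543.5 -10.7 size [62.2 14.3] yaw 24.8 743
handle 1159 [0.4406063  0.05438822 0.09755411] 0.09978205134406261
(440.91705322265625, 48.52461624145508) (37.58405303955078, 133.49172973632812) 0.22831988334655762
```

View pics/w0.png

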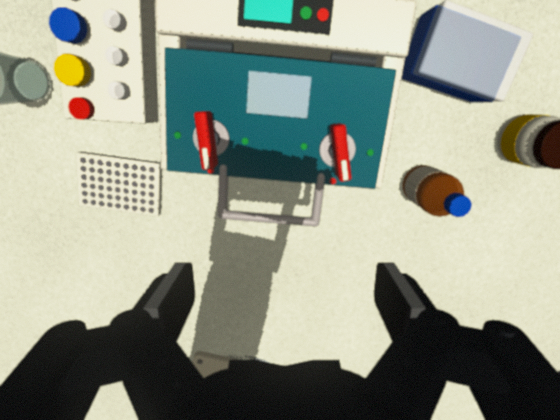

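The wrist view shows the left wing at px (205,140) and the right wing at (341,150), both stripe-forward and clear of clutter. The depth fits give the wing yaws as 19.4° and 24.8°. Now I go for the right wing.

```bash
python3 -m handwheel '[14,31,20,-5,0.3,28,62,60,-9.6,0.3,28,62,110,-9.6,0.3,28,62,160,-9.6,0.3,28,62,190,-9.6,0.3]'
python3 -m handwheel '[0,0,0,0,0.3,0,0,16,0,0.3,0,0,33,0,0.3,0,0,33,0,0.3]'
python3 -m handwheel '[0,0,0,0,1,0,0,0,0,1,0,0,0,0,1,0,0,0,0,1]' 40
```

```text
time_s: 3.68
ee_pos: [0.5422, -0.0117, 0.1389]
tool_rot: [-179.9, 0.1, 24.7]
force: [0.4, 0.7, 0.1]
width: 0.0602
grasp_force: 0.0
time_s: 4.18
ee_pos: [0.5427, -0.0112, 0.1074]
tool_rot: [-180.0, 0.1, 24.7]
force: [-0.5, -1.3, 0.5]
width: 0.0597
grasp_force: 0.0
time_s: 4.68
ee_pos: [0.5441, -0.0115, 0.11]
tool_rot: [179.9, -0.1, 24.7]
force: [-3.3, -2.4, 11.4]
width: 0.0133
grasp_force: 62.3
```

```bash
python3 -m handwheel '[0,0,-3,-8,1,0,0,-3,-16,1,0,0,-3,-24,1,0,0,-3,-32,1,0,0,-3,-40,1]'
python3 -m handwheel '[0,0,0,-8,1,0,0,0,-16,1,0,0,0,-24,1,0,0,0,-32,1,0,0,0,-38,1]'
python3 -m handwheel '[0,0,0,0,1,0,0,0,0,1]'
```

```text
time_s: 5.3
ee_pos: [0.544, -0.0114, 0.1115]
tool_rot: [179.9, -0.0, 65.0]
force: [2.4, -1.1, -4.5]
width: 0.0135
grasp_force: 53.6
time_s: 5.92
ee_pos: [0.5439, -0.0113, 0.1115]
tool_rot: [179.9, 0.0, 102.8]
force: [2.7, -0.2, -2.8]
width: 0.0132
grasp_force: 60.7
time_s: 6.18
ee_pos: [0.5439, -0.0113, 0.1115]
tool_rot: [179.9, -0.0, 102.5]
force: [3.6, 0.1, -3.7]
width: 0.0136
grasp_force: 57.7
```

```bash
python3 -m handwheel '[0,0,0,0,0.3,0,0,0,0,0.3,0,0,0,0,0.3,0,0,-50,0,0.3,20,-10,-100,10,0.3]'
python3 -m handwheel '[10,-5,-50,10,0.3,20,-10,-90,20,0.3,41,-21,-120,30,0.3,41,-21,-120,40,0.3,41,-21,-120,50,0.3]'
python3 -m handwheel '[0,0,0,8,0.3,0,0,0,16,0.3,0,0,0,23,0.3,0,0,0,23,0.3]'
python3 - <<'E'
from h import *
im,P=wings(); st=get_state(); print(st["ee_pos"],st["tool_rot"])
E
```

```text
time_s: 6.8
ee_pos: [0.5294, 0.0056, 0.2122]
tool_rot: [-180.0, 0.0, 92.4]
force: [1.9, -0.0, 0.8]
width: 0.0599
grasp_force: 0.0
time_s: 7.42
ee_pos: [0.5061, 0.0463, 0.332]
tool_rot: [180.0, -0.0, 42.4]
force: [0.6, 0.3, 0.2]
width: 0.0595
grasp_force: 0.0
time_s: 7.92
ee_pos: [0.5061, 0.046, 0.3313]
tool_rot: [180.0, 0.0, 19.8]
force: [0.0, -0.8, 0.3]
width: 0.0599
grasp_force: 0.0
left top z 0.1373 centre 518.4 136.4 size [61.2 14.3] yaw 19.1 788
right top z 0.1373 centre 543.9 -10.9 size [14.5 60.8] yaw 100.4 712
[0.50616325 0.04601284 0.33129756] [1.79999276e+02 1.37512419e-02 1.98565328e+01]
```

The right wing is fully unlocked (100.4°). Next is the left one.

```bash
python3 -m handwheel '[21,-40,20,0,0.3,42,-81,60,0,0.3,42,-81,110,0,0.3,42,-81,160,0,0.3,42,-81,190,0,0.3]'
python3 -m handwheel '[0,0,0,0,0.3,0,0,14,0,0.3,0,0,28,0,0.3,0,0,28,0,0.3]'
python3 -m handwheel '[0,0,0,0,1,0,0,0,0,1,0,0,0,0,1,0,0,0,0,1]' 40
```

```text
time_s: 8.6
ee_pos: [0.5173, 0.1364, 0.1389]
tool_rot: [-180.0, 0.2, 19.9]
force: [0.6, 0.2, -0.7]
width: 0.06
grasp_force: 0.0
time_s: 9.1
ee_pos: [0.5181, 0.1363, 0.1127]
tool_rot: [-180.0, 0.1, 19.7]
force: [-0.8, -0.9, 0.1]
width: 0.06
grasp_force: 0.0
time_s: 9.6
ee_pos: [0.5189, 0.1365, 0.1137]
tool_rot: [180.0, -0.0, 19.7]
force: [-0.3, -0.1, 2.3]
width: 0.0132
grasp_force: 43.0
```

```bash
python3 -m handwheel '[0,0,0,-8,1,0,0,0,-16,1,0,0,0,-24,1,0,0,0,-32,1,0,0,0,-40,1]'
python3 -m handwheel '[0,0,0,-9,1,0,0,0,-18,1,0,0,0,-27,1,0,0,0,-35,1,0,0,0,-43,1]'
python3 -m handwheel '[0,0,0,0,1,0,0,0,0,1]'
```

```text
time_s: 10.22
ee_pos: [0.5184, 0.137, 0.1135]
tool_rot: [-179.9, -0.0, 59.9]
force: [-2.7, 3.1, 3.1]
width: 0.013
grasp_force: 43.2
time_s: 10.85
ee_pos: [0.5176, 0.1371, 0.1132]
tool_rot: [-179.9, -0.1, 102.9]
force: [-3.1, 3.7, 3.4]
width: 0.0127
grasp_force: 50.0
time_s: 11.1
ee_pos: [0.5176, 0.1371, 0.1133]
tool_rot: [-179.9, -0.1, 102.5]
force: [-4.1, 3.9, 2.0]
width: 0.0129
grasp_force: 47.3
```

```bash
python3 -m handwheel '[0,0,0,0,0.3,0,0,0,0,0.3,0,0,0,0,0.3,0,0,-50,0,0.3,0,0,-100,0,0.3]'
python3 -m handwheel '[-24,-33,-40,0,0.5,-48,-66,-80,0,0.5,-71,-99,-100,2.5,0.5,-71,-99,-100,2.5,0.5]'
python3 - <<'E'
from h import *
im,P=wings(); st=get_state(); print(st["ee_pos"],st["tool_rot"])
cv2.imwrite("pics/w1.png",im)
print([(np.round(w("wrist",m["xyz"],st),4).tolist(),round(m["conf"],2)) for m in mark_of("wrist","cover_handle")[:2]])
a=np.radians(10.1);c=np.array([.5311,.0627]);e=np.array([np.cos(a),np.sin(a)]);n=np.array([-e[1],e[0]])
r=P[...,:2]-c; u=r@e; v=r@n
m=(P[...,2]>.09)&(P[...,2]<.11)&(u<-.075)&(u>-.115)&(abs(v)<.045)
print(m.sum(),"u",np.percentile(u[m],[2,50,98]),"z",np.percentile(P[...,2][m],[50,95]))
for lo in(-.04,-.02,0,.02): 
    k=m&(v>lo)&(v<lo+.02); print(lo,k.sum(),u[k].mean() if k.sum() else 0)
E
```

```text
time_s: 11.72
ee_pos: [0.5182, 0.1362, 0.214]
tool_rot: [-179.9, 0.0, 102.7]
force: [1.3, -0.2, 0.3]
width: 0.0596
grasp_force: 0.0
time_s: 12.22
ee_pos: [0.4371, 0.0441, 0.3152]
tool_rot: [179.8, 0.0, 100.1]
force: [1.1, 0.4, -0.0]
width: 0.0428
grasp_force: 0.0
left top z 0.1367 centre 517.8 136.7 size [14.9 61.5] yaw 99.9 939
right top z 0.1365 centre 543.2 -9.9 size [14.6 61. ] yaw 99.2 636
[0.43765076 0.0448151  0.31424926] [1.79851008e+02 1.47897337e-02 1.00121165e+02]
[([0.439, 0.0464, 0.0927], 0.82)]
763 u [-0.10084216 -0.09592109 -0.09001947] z [0.09909436 0.10096262]
-0.04 161 -0.09545701177225732
-0.02 163 -0.09543023128969352
0 174 -0.0953477703162017
0.02 176 -0.09551850426978511
```

View pics/w1.png

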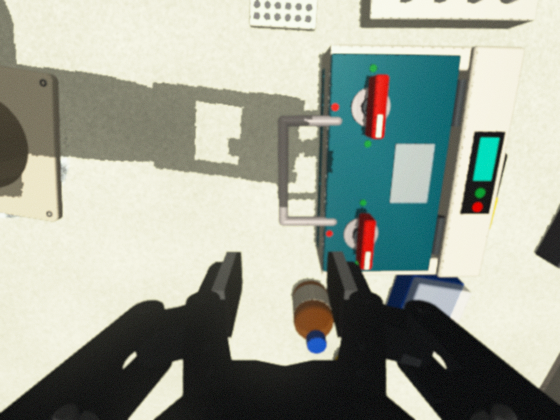

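Both wings lie at the green marks, at px (377,105) and (367,242). The handle bar, at (283,170), lies between the pads. I descend and grip lightly so that the bar can turn in the pads.

```bash
python3 -m handwheel '[0,0,55,0,0.5,1,0,110,0,0.5,1,0,160,0,0.5,1,0,200,0,0.5,1,0,220,0,0.5]'
python3 -m handwheel '[0,0,9,0,0.5,0,0,19,0,0.5,0,0,19,0,0.5]'
python3 -m handwheel '[0,0,0,0,1,0,0,0,0,1,0,0,0,0,1,0,0,0,0,1]' 25
python3 - <<'E'
import numpy as np
a0=np.arctan2(4,191);r=np.hypot(191,4)
for t in range(0,105,5):
    a=a0+np.radians(t); print(t,"y",round(191-r*np.cos(a),1),"z",round(-(r*np.sin(a)-4),1))
E
```

```text
time_s: 12.95
ee_pos: [0.4361, 0.047, 0.09]
tool_rot: [-179.7, -0.0, 100.3]
force: [-0.7, 0.5, -0.4]
width: 0.0429
grasp_force: 0.0
time_s: 13.32
ee_pos: [0.4375, 0.0465, 0.074]
tool_rot: [-180.0, -0.0, 100.2]
force: [1.1, -0.0, 0.3]
width: 0.0426
grasp_force: 0.0
time_s: 13.82
ee_pos: [0.4361, 0.0461, 0.0744]
tool_rot: [-179.9, -0.0, 100.2]
force: [-5.2, -2.3, 0.6]
width: 0.0109
grasp_force: 25.1
0 y -0.0 z -0.0
5 y 1.1 z -16.6
10 y 3.6 z -33.1
15 y 7.5 z -49.3
20 y 12.9 z -65.1
25 y 19.6 z -80.3
30 y 27.6 z -95.0
35 y 36.8 z -108.8
40 y 47.3 z -121.8
45 y 58.8 z -133.9
50 y 71.3 z -144.9
55 y 84.7 z -154.8
60 y 99.0 z -163.4
65 y 113.9 z -170.8
70 y 129.4 z -176.8
75 y 145.4 z -181.5
80 y 161.8 z -184.8
85 y 178.3 z -186.6
90 y 195.0 z -187.0
95 y 211.6 z -185.9
100 y 228.1 z -183.4
```

```bash
python3 -m handwheel '[0,1,-17,0,1,0,4,-33,0,1,0,7,-49,0,1,0,13,-65,0,1,0,20,-80,0,1]'
```

```text
time_s: 14.45
ee_pos: [0.4539, 0.0493, 0.1539]
tool_rot: [-179.6, -0.0, 100.2]
force: [-7.2, -3.9, -2.5]
width: 0.0107
grasp_force: 24.5
```

```bash
python3 -m handwheel '[0,8,-15,0,1,0,17,-29,0,1,0,28,-42,0,1,0,39,-54,0,1,0,52,-65,0,1]'
python3 -m handwheel '[0,13,-10,0,1,0,27,-19,0,1,0,42,-26,0,1,0,58,-32,0,1,0,74,-37,0,1]'
```

```text
time_s: 15.08
ee_pos: [0.5011, 0.0577, 0.2191]
tool_rot: [-179.1, 0.0, 100.2]
force: [-27.6, -7.4, 24.7]
width: 0.0111
grasp_force: 26.6
time_s: 15.7
ee_pos: [0.5809, 0.0719, 0.2581]
tool_rot: [-180.0, 0.0, 100.2]
force: [-5.7, -3.0, 5.1]
width: 0.0105
grasp_force: 25.8
```

```bash
python3 -m handwheel '[0,16,-3,0,1,0,33,-5,0,1,0,50,-5,0,1,0,66,-4,0,1,0,80,-2,0,1]'
python3 -m handwheel '[0,2,1,0,1,0,2,1,0,1]'
python3 - <<'E'
from h import *
im,d=grab_frame("side"); cv2.imwrite("pics/s1.png",im)
print([(np.round(w("side",m["xyz"]),4).tolist(),round(m["conf"],2)) for m in mark_of("side","cover_handle")[:2]])
E
```

```text
time_s: 16.32
ee_pos: [0.6606, 0.0862, 0.2586]
tool_rot: [180.0, 0.0, 100.2]
force: [-2.1, -2.9, 3.6]
width: 0.0111
grasp_force: 26.2
time_s: 16.58
ee_pos: [0.6615, 0.0864, 0.2584]
tool_rot: [-179.9, 0.0, 100.2]
force: [-9.6, -4.6, 12.0]
width: 0.0113
grasp_force: 26.9
[([0.666, 0.0888, 0.2718], 0.89), ([0.5183, 0.4276, -0.0055], 0.18)]
```

View pics/s1.png

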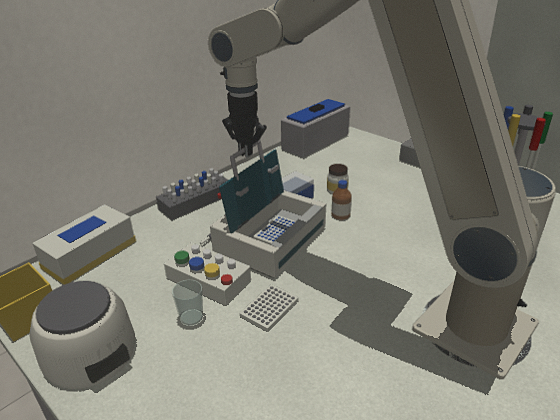

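The cover stands open against its stop, with the handle at px (245,160) and the plate exposed. I release and rise straight up.

```bash
python3 -m handwheel '[0,0,0,0,0.5,0,0,0,0,0.5,0,0,0,0,0.5,0,0,-15,0,0.5,0,0,-35,0,0.5]'
python3 -m handwheel '[0,0,-30,0,0.5,0,-20,-70,0,0.5,0,-60,-100,0,0.5,0,-100,-110,0,0.5,0,-140,-120,0,0.5]'
python3 -m handwheel '[0,0,0,0,0.5,0,0,0,0,0.5,0,0,0,0,0.5]'
python3 - <<'E'
from h import *
a=np.radians(10.1)
im,d=grab_frame("side");im2,_=grab_frame("top"); cv2.imwrite("pics/f.png",np.vstack([im[90:330,150:450],im2[130:330,150:450]]))
for c in("side","top"):
  for l in("cover_hinge","cover_handle"):
    r=mark_of(c,l)
    print(c,l,[np.round(w(c,m["xyz"]),4).tolist() for m in r[:1]])
E
```

```text
time_s: 17.3
ee_pos: [0.6619, 0.0868, 0.2934]
tool_rot: [-180.0, -0.0, 100.2]
force: [1.2, -0.2, 0.2]
width: 0.0429
grasp_force: 0.0
time_s: 17.92
ee_pos: [0.5232, 0.0618, 0.4149]
tool_rot: [179.8, 0.0, 100.2]
force: [0.0, -0.9, 1.4]
width: 0.0428
grasp_force: 0.0
time_s: 18.3
ee_pos: [0.5249, 0.0621, 0.4122]
tool_rot: [180.0, -0.0, 100.2]
force: [0.6, 0.5, 0.4]
width: 0.0424
grasp_force: 0.0
side cover_hinge [[0.6214, 0.0865, 0.093]]
side cover_handle [[0.6632, 0.0868, 0.2757]]
top cover_hinge [[0.5193, -0.1699, -0.0012]]
top cover_handle [[0.5905, 0.3021, -0.0058]]
```

View pics/f.png

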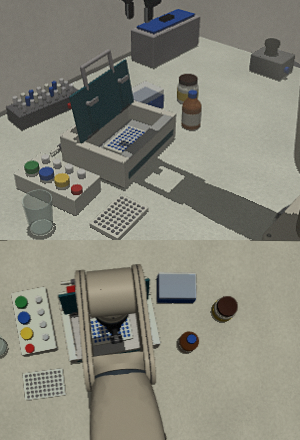

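The cover stands leaning back at px (100,100), the bystanders are unmoved and the gripper is clear.

```bash
python3 -c "from station import *; print(close_job())"
```

```text
the job is handed in; nothing more can be done
None
```

The job is handed in; the station returned no verdict. Both fasteners measured unlocked (wings along the front edge) before the lift, the cover was left standing at about 100° against its stop, no bystander was seen to move in the pictures, and the gripper is clear, all at about 18 s of the 64 s allowed.

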